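# Take a display unit off its keyhole studs and pack it in a carton

## Robot

A 6-joint arm with a two-finger parallel gripper is mounted at the origin on a cart in front of the work surface, level with it; the furniture and walls round the work are solid. World frame = base frame: x ahead of the robot, y to its left, z up, the work surface at z = 0. Lengths are in mm, angles in rad, forces in N, time in s.
With the tool pointing down it reaches from about 350 to 875 mm from the base axis. Payload 4.2 kg.
Tool frame: the origin (TCP) lies on the centre line of the jaws, within the pads' length; the fingertips stand 22 mm ahead of it and the grasp point (between the pads) lies 3 mm ahead of it (arm.nose_length is the distance from the TCP to the fingertips, in mm); z points along the fingers, x is the direction in which the jaws open and shut, and the axes are right-handed (so a half turn about z gives the same grasp; the last joint's range is limited). The gripper opens to 85 mm and grips with 20 to 120 N. Pads are 22 mm wide; open, the fingers measure 114 mm over their backs; the gripper's body (76 mm by 85 mm) begins 54 mm behind the grasp point. The pads swing forward as they close: fully open they stand 13 mm farther back than shut.
Start: joints at [1.363, 0.385, 0.008, 0, -1.194, -0.259], TCP at [281.236, 558.127, 253.312] pointing down, gripper open.
Joint ranges: [-3.14, 3.14], [-1.21, 2.06], [-1.07, 1.41], [-3.16, 2.05], [-2.99, -0.16], [-3.1, 3.1]. Speed limits (rad/s): [2.79, 2.79, 3.14, 3.14, 3.14, 3.14].

## Interface

Orientations are given as a unit quaternion [x, y, z, w].
In Python, from bench import telemetry, get_image, workorder, nets, arm gives the robot as it stands.
- The arm moves only by the tool apply_moves, never from a script. Its argument "steps" is a list of rows, each an object with "hand": the opening, from 0 (shut) to 1 (fully open); "xyz": the shift along the tool's x, y, z in cm, a list of three; "delta_rot": the turn, a rotation vector about the tool's x, y, z in rad, a list of three. In form: [{"hand": hand, "xyz": [x, y, z], "delta_rot": [wx, wy, wz]}, ...]. A call has 1 to 12 rows; each row is the pose to reach, as a shift and turn from the pose commanded when the call began, along the tool's axes at that moment; what a row does not reach only later rows make up. A row lasts 1/12 s, in which the tool goes at most 41.7 mm and 7.16 degrees, less where a joint would pass 70% of its speed; a pose out of reach is approached as far as the arm can. A call with a gripper value outside its range is refused whole. The fingers move at their own pace and stop on an object; the grip force is fixed at half the most. Time passes only in rows, so rows that repeat a pose let the fingers close. It gives the time, the measured TCP pose, the force and the opening at its end, in the units of the state.
- telemetry.read_state(): the state, without advancing time (a new reading comes with each control period).
- get_image(name): name is "scene" or "top" or "wrist"; returns a dict with "frame" (420x560x3 uint8, blue, green, red), "fx", "fy", "cx", "cy" (pixels), "origin" and "orientation" of the camera in the world. Camera axes: x right, y down, z forward; pixel columns grow to the right and rows downward; lengths in mm; the calibration is good to about 2 mm. A picture is of the moment at which its call begins. There is no depth.
- workorder.job_done(): hands the job in, once; it reports no verdict.
Trained networks look in a picture, given as the dict that the camera call returned (one of the last four; its "shot" number tells which), for a name from the list of things; names that differ only in an ending like _2 or _b are one class to them, and where a whole thing is asked for, a point or a joint stands for the part that bears it (a point fixed in the world has none). Each returns a list of dicts, best first, with "confidence" (0 to 1); they miss things now and then, are a little off and sometimes report something else, mostly with a low value. They report only what shows in the picture. A call takes as long as a camera call. They do not tell look-alikes from the thing itself.
- nets.recognise(picture, label): "xyz" ([x, y, z] in mm, in world coordinates, good to about 4 mm: the middle of the surface that is visible of it).
- nets.outline_of(picture, label): "pixels" (420x560 bool, what is visible of it).
- nets.pinpoint(picture, label): "xyz" ([x, y, z] in mm, in world coordinates, good to about 4 mm: a listed point, or the origin of a listed thing).
The state is a dict: "clock": time; "joints": joint angles; "joint_vel": joint speeds; "joint_efforts": joint torques, N m; "position": TCP position; "ee_rot": TCP orientation; "contact_force": force on the tool from outside, world axes, zero at the start; "wrist_torque": the same for the moment, N m; "gripper_width": finger opening in mm.
Only numpy, scipy, OpenCV 4.12 (cv2) and the standard library are available. Lean on these libraries where they do the work, as an engineer would, in place of code of your own. Each camera call takes 0.05 s, during which the arm holds its last target.

## Task

The grey display unit hangs on the bench stand by two keyhole slots in its back. Take it by its handle, feel it sideways until the hidden studs reach the wide ends of the slots, draw it off the stand and set it down upright on the floor of the open carton beside the stand, ready to go for calibration. Do not wrench it, tip it over or let it drop, and leave the jar, the slide box and the pin tin where they are.

Things in the scene. Friction and masses are not known exactly. Their poses are not given: they have to be found in the camera images.
- unit_handle (a point): centre of the display unit's carrying handle: a level black bar 14 mm thick (unit x), 12 mm high, 100 mm long (unit y), on two end posts with 80 mm free between them and 28 mm of air under the bar. It is over the centre of mass. Unit axes: x from its front to its back, y to its left as the robot sees it, z up. Unit weight 0.3 to 0.65 kg.
- unit_foot (a point): middle of the display unit's underside, 134 mm below the handle bar's centre and 3 mm farther back (unit +x). Grey case 50 mm deep (x), 150 mm wide (y), 100 mm high, dark window and three round keys in front; it hangs with its foot 33 mm above the table. It comes off by a straight pull of 12 mm or more along its -x, only when both stud heads stand in the wide openings.
- unit_slots (a point): middle of the case's back face at slot height (75 mm above the foot). Two alike level keyhole slots, hidden: wide opening at the slot's +y end, 22 mm long (y), 23 mm high; from it a channel 11 mm high runs 37 mm toward -y. The studs are in the channels, 14 to 42 mm (unknown) short of the openings' middle: slide the unit to its -y. It stops hard 7 mm past the middle; heads pass within 3 mm of it.
- stand: fixed bench stand: foot plate 130 x 200 x 10 mm, white panel 200 mm wide, its front face 30 mm behind (+x) the origin, its top edge 130 mm above the table. Two steel studs (shank 8 mm, head 16 mm) stand 11 mm out of it; their place along y varies, unseen. Origin: centre of the underside; x away from the robot, y left, z up, parallel to the unit's. The unit can rise up to 3 mm on its studs.
- carton: open cardboard carton, fixed to the table: 190 mm long (its x) x 130 mm (its y) x 90 mm high, inside 182 x 122 mm, floor 3 mm thick, walls 2 mm. Origin: centre of its underside, on the table; z up. The unit fits with its 150 mm width along the carton's length, either way round; its handle then stands above the walls.
- white_jar: white screw-top jar, 68 mm across, 66 mm high; bystander. Origin at the centre of its underside
- slide_box: blue slide box 68 x 90 x 36 mm; bystander. Origin at the centre of its underside
- pin_tin: round tin 67 mm across, 25 mm high; bystander. Origin at the centre of its underside
Not all that is in view belongs to the job. Of the things shaped like the part that bears unit_handle, the grey one is meant.

How it is judged (in metres and radians):
On the way:
1. the display unit is off its studs: clear of the stand, upright and off the table ((x of unit_foot in the frame of stand below -0.012 m or z of unit_foot in the frame of stand above 0.07 m) and contact force between display_unit and stand below 0.1 N and height (world z) of unit_foot above 0.015 m and angle between unit_foot's own z axis and vertical below 0.35 rad), for 0.2 s.
At the end, for the whole second after the job is handed in: The display unit stands on the carton's floor: the middle of its underside within 30 mm of the carton's centre lengthwise and 45 mm crosswise and less than 10 mm above the carton's underside, upright within 0.12 rad, at rest and released (x of unit_foot in the frame of carton between -0.03 and 0.03 m and y of unit_foot in the frame of carton between -0.045 and 0.045 m and z of unit_foot in the frame of carton below 0.01 m and angle between unit_foot's own z axis and vertical below 0.12 rad and linear speed of display_unit below 0.02 m/s and contact force between the fingers and display_unit below 0.1 N); the robot touches nothing.
It fails at once if the unit is let fall (more than about 10 mm, unheld) (contact force between the fingers and display_unit below 0.1 N and linear speed of display_unit above 0.45 m/s).
It fails at once if the unit is wrenched or knocked against the stand with over 100 N (contact force between display_unit and stand above 100 N).
It fails at once if the unit is dropped or forced into the carton with over 120 N (contact force between display_unit and carton above 120 N).
It fails at once if the unit is tipped over (beyond 0.6 rad) (angle between unit_foot's own z axis and vertical above 0.6 rad).
It fails at once if a bystander (jar, slide box, pin tin) is moved by more than 30 mm (distance of any of white_jar, slide_box, pin_tin from where it was at the start of the episode above 0.03 m).
It also fails if it takes over 42 s, if anything falls off the work surface, if the arm or the gripper's body presses on something with over 40 N, if the wrist force passes 120 N, or if a joint passes its speed limit or range.

## Working session

There is one attempt and no reset: what is moved stays moved. The work goes in short steps, Python scripts to look and compute and a tool call to move; the robot and the scene stay as the last step left them, time stands still between calls to the robot, and variables do not carry over. Pictures are saved under pics/ and viewed, and the job is handed in when it is done.

Besides the shell and the picture viewer there is one more tool, called as name(argument=value, ...), one argument or row to a line, values as JSON. apply_moves: Moves the arm, as the interface text tells. Its arguments: {"type":"object","properties":{"steps":{"type":"array"}},"required":["steps"]}

```bash
mkdir -p pics; ls; cat > h.py <<'E'
import numpy as np, cv2
from bench import telemetry, get_image, workorder, nets, arm
from scipy.spatial.transform import Rotation as R
def snap(n,f):
    p=get_image(n); cv2.imwrite('pics/'+f,p['frame']); return p
def project(p,X):
    c=R.from_quat(p['orientation']).inv().apply(np.array(X)-p['origin']); return p['cx']+p['fx']*c[0]/c[2],p['cy']+p['fy']*c[1]/c[2]
def ray(p,u,v,z):
    d=R.from_quat(p['orientation']).apply([(u-p['cx'])/p['fx'],(v-p['cy'])/p['fy'],1]);o=np.array(p['origin']);return o+d*(z-o[2])/d[2]
E
python3 - <<'E'
from h import *
np.set_printoptions(precision=1,suppress=True)
s=telemetry.read_state();print(s)
for n in ['scene','top']:
    p=snap(n,n+'1.png');print(n,p['origin'],p['orientation'],p['fx'])
    for l in ['unit_handle','unit_foot','stand','carton','white_jar','slide_box','pin_tin']:
        print(l,[(np.round(d['xyz'],1),round(d['confidence'],2),np.round(project(p,d['xyz']))) for d in nets.pinpoint(p,l)])
E
```

```text
pics
{'clock': 0.0, 'joints': array([ 1.4,  0.4,  0. , -0. , -1.2, -0.3]), 'joint_vel': array([ 0., -0.,  0.,  0., -0.,  0.]), 'joint_efforts': array([ -0. , -39.2,  18.8,   4.2,  -0. ,   0. ]), 'position': array([281. , 557.7, 252.2]), 'ee_rot': array([-0.5,  0.9, -0. , -0. ]), 'contact_force': array([ 1.1, -0.6, -0.5]), 'wrist_torque': array([ 0., -0., -0.]), 'gripper_width': 85.71862495842338}
scene [  -66.1 -1178.8  1411.1] [ 0.9 -0.3  0.1 -0.3] 546.6695901474791
unit_handle [(array([ 446.1, -668. ,  133.5]), 0.75, array([344., 351.])), (array([ 550.9, -182.6,  164.6]), 0.74, array([280., 211.]))]
unit_foot [(array([ 552.5, -182.8,   31. ]), 0.97, array([280., 239.])), (array([ 440.6, -668.2,   -0.8]), 0.87, array([339., 376.])), (array([ 685.4, -357.4,   -0.8]), 0.35, array([343., 263.]))]
stand [(array([ 545.6, -188.4,    2.7]), 0.98, array([279., 246.]))]
carton [(array([ 492.6, -429. ,   -2.4]), 0.79, array([306., 306.]))]
white_jar [(array([ 686.3, -361.1,   -1.8]), 0.87, array([344., 264.]))]
slide_box [(array([450.1, 278. ,   3.7]), 0.64, array([192., 175.]))]
pin_tin [(array([426.5,  82. ,   2.4]), 0.55, array([210., 210.])), (array([450.7, 277.1,   2.9]), 0.15, array([193., 176.]))]
top [ 433.5 -205.6 1424. ] [-0.7  0.7 -0.   0. ] 421.31146299568456
unit_handle [(array([ 547.6, -189.3,  164.3]), 0.71, array([277., 213.])), (array([ 444.1, -673.7,  132. ]), 0.56, array([436., 244.]))]
unit_foot [(array([ 555.8, -185.9,   34.8]), 0.65, array([276., 214.])), (array([ 447.9, -671.3,   -4.9]), 0.64, array([420., 243.]))]
stand [(array([ 549.2, -198.8,   -3.5]), 0.71, array([280., 217.]))]
carton [(array([ 492.9, -434.3,   -1.6]), 0.73, array([350., 232.]))]
white_jar [(array([ 689.2, -364.3,   -1.3]), 0.95, array([327., 175.]))]
slide_box [(array([450., 276.,  -2.]), 0.93, array([140., 249.]))]
pin_tin [(array([432.2,  79. ,  -3.3]), 0.56, array([198., 253.]))]
```

View pics/scene1.png

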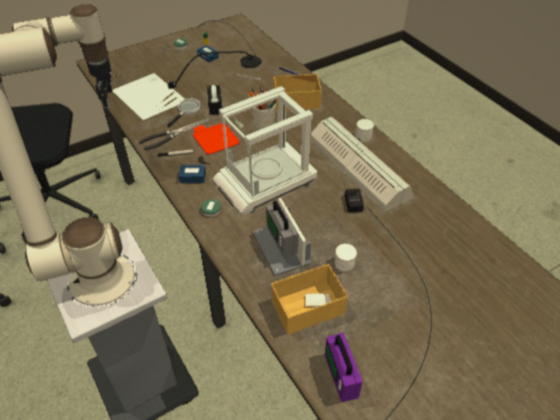

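View pics/top1.png

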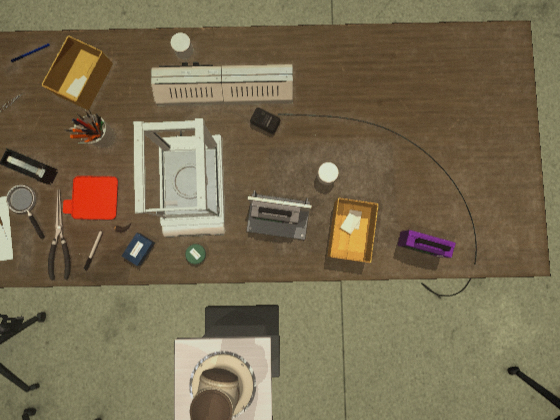

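```bash
python3 - <<'E'
import cv2
a=cv2.imread('pics/scene1.png')[190:400,230:400];b=cv2.imread('pics/top1.png')[160:300,250:460]
cv2.imwrite('pics/c1.png',cv2.resize(a,None,fx=2.8,fy=2.8,interpolation=2));cv2.imwrite('pics/c2.png',cv2.resize(b,None,fx=3.8,fy=3.8,interpolation=2))
E
```

```text
(no output)
```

View pics/c1.png

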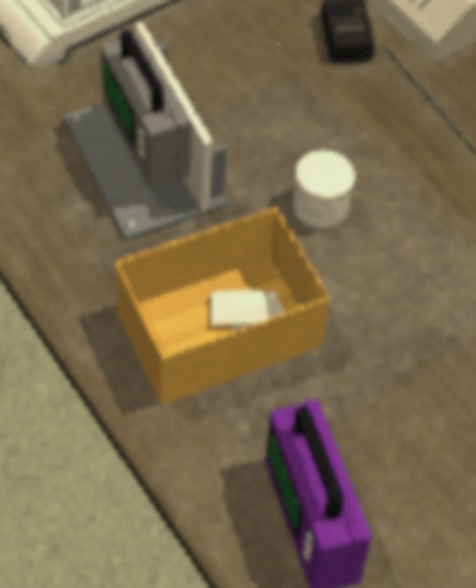

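View pics/c2.png

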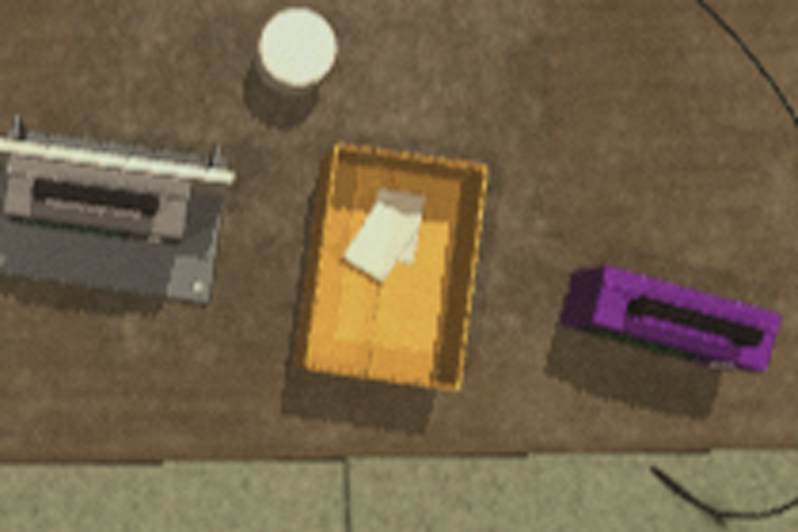

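The grey unit on the stand (scene 280,215) is the one meant. The purple look-alike (scene 344,355; top 430,243) stands on the table to the right of the carton, so I'll ignore it. Next I'll measure the yaws and the height of the white balance frame.

```bash
python3 - <<'E'
from h import *
np.set_printoptions(precision=3,suppress=True)
s=telemetry.read_state();M=R.from_quat(s['ee_rot']).as_matrix();print(M)
P={n:get_image(n) for n in ['top','scene']}
def tri(a,b):
    A=[];B=[]
    for n,(u,v) in (('top',a),('scene',b)):
        p=P[n];d=R.from_quat(p['orientation']).apply([(u-p['cx'])/p['fx'],(v-p['cy'])/p['fy'],1]);d/=np.linalg.norm(d);Q=np.eye(3)-np.outer(d,d);A.append(Q);B.append(Q@p['origin'])
    return np.linalg.solve(sum(A),sum(B))
print('frame corners',tri((204,120),(308,115)),tri((134,122),(283,92)))
for l in ['unit_handle','carton','stand']:
  for n in P:
    o=nets.outline_of(P[n],l)
    for q in o:
        m=q['pixels'].astype(np.uint8);pts=cv2.findNonZero(m)
        print(n,l,q['confidence'],m.sum(),cv2.minAreaRect(pts),cv2.boundingRect(pts))
p=P['top']
print('panel',ray(p,250,160+145/3.8,130),ray(p,250+233/3.8,160+178/3.8,130))
for u,v in [(333,148),(488,163),(462,388),(305,370)]: print('carton corner',ray(p,250+u/3.8,160+v/3.8,90))
for u,v in [(35,190),(157,213)]: print('bar',ray(p,250+u/3.8,160+v/3.8,170))
E
```

```text
[[-0.45  -0.893 -0.   ]
 [-0.893  0.45  -0.   ]
 [ 0.    -0.    -1.   ]]
frame corners [778.791  -1.5   331.479] [795.875 193.275 298.067]
top unit_handle 0.74 852 ((274.91998291015625, 212.55999755859375), (48.36610794067383, 17.819091796875), 8.13010311126709) (251, 201, 49, 24)
top unit_handle 0.57 959 ((425.88677978515625, 243.896240234375), (54.669498443603516, 18.818395614624023), 15.945395469665527) (398, 231, 57, 26)
scene unit_handle 0.81 1120 ((282.0183410644531, 228.1055145263672), (55.334224700927734, 23.637264251708984), 61.69924545288086) (266, 201, 32, 55)
scene unit_handle 0.74 1648 ((343.1600036621094, 366.6200256347656), (68.39452362060547, 26.847488403320312), 70.55996704101562) (325, 332, 38, 70)
top carton 0.85 2515 ((352.6671447753906, 230.0631103515625), (43.87150955200195, 59.45955276489258), 7.696051120758057) (328, 199, 49, 64)
scene carton 0.95 3644 ((308.9964294433594, 297.1441650390625), (54.906341552734375, 72.74420928955078), 69.62356567382812) (271, 264, 77, 70)
top stand 0.81 1535 ((277.3959655761719, 216.1763153076172), (63.9400520324707, 40.97941207885742), 8.746162414550781) (247, 192, 65, 48)
scene stand 0.62 1397 ((281.70001220703125, 237.40000915527344), (70.21253967285156, 46.510215759277344), 63.43495178222656) (254, 199, 57, 76)
panel [ 597.716 -107.793  130.   ] [ 566.548 -296.681  130.   ]
carton corner [ 594.111 -384.047   90.   ]
carton corner [ 578.606 -513.391   90.   ]
carton corner [ 391.945 -483.916   90.   ]
carton corner [ 409.541 -354.61    90.   ]
bar [ 556.361 -137.836  170.   ]
bar [ 536.104 -233.394  170.   ]
```

apply_moves(
  steps=[
    {"hand": 1,"xyz": [0,0,-4.1],"delta_rot": [0,0,0]},
    {"hand": 1,"xyz": [0,0,-8.2],"delta_rot": [0,0,0]},
    {"hand": 1,"xyz": [0,0,-12.3],"delta_rot": [0,0,0]},
    {"hand": 1,"xyz": [0,0,-16.4],"delta_rot": [0,0,0]},
    {"hand": 1,"xyz": [2.6,-2.7,-18],"delta_rot": [0,0,0]},
    {"hand": 1,"xyz": [5.4,-5.7,-18],"delta_rot": [0,0,0]},
    {"hand": 1,"xyz": [8.2,-8.7,-18],"delta_rot": [0,0,0]},
    {"hand": 1,"xyz": [11,-11.7,-18],"delta_rot": [0,0,0]},
    {"hand": 1,"xyz": [13.8,-14.6,-18],"delta_rot": [0,0,0]},
    {"hand": 1,"xyz": [16.6,-17.5,-18],"delta_rot": [0,0,0]},
    {"hand": 1,"xyz": [19.4,-20.5,-18],"delta_rot": [0,0,0]},
    {"hand": 1,"xyz": [22.2,-23.4,-18],"delta_rot": [0,0,0]},
  ],
)

```text
clock: 2.2
position: [390.4, 252.5, 433.7]
ee_rot: [-0.525, 0.851, 0.0, 0.0]
contact_force: [1.5, 0.1, -0.5]
gripper_width: 85.5
```

apply_moves(
  steps=[
    {"hand": 1,"xyz": [2.8,-3.0,0],"delta_rot": [0,0,0.1]},
    {"hand": 1,"xyz": [5.6,-6.0,0],"delta_rot": [0,0,0.2]},
    {"hand": 1,"xyz": [8.4,-8.9,0],"delta_rot": [0,0,0.3]},
    {"hand": 1,"xyz": [11.2,-11.8,0],"delta_rot": [0,0,0.4]},
    {"hand": 1,"xyz": [14,-14.8,0],"delta_rot": [0,0,0.5]},
    {"hand": 1,"xyz": [16.8,-17.7,0],"delta_rot": [0,0,0.6]},
    {"hand": 1,"xyz": [19.6,-20.7,0],"delta_rot": [0,0,0.72]},
    {"hand": 1,"xyz": [22.4,-23.6,0],"delta_rot": [0,0,0.84]},
    {"hand": 1,"xyz": [25.2,-26.6,0],"delta_rot": [0,0,0.95]},
    {"hand": 1,"xyz": [28,-29.6,0],"delta_rot": [0,0,1.06]},
    {"hand": 1,"xyz": [30.4,-32,5],"delta_rot": [0,0,1.16]},
    {"hand": 1,"xyz": [32.3,-34.1,7],"delta_rot": [0,0,1.255]},
  ],
)

```text
clock: 3.2
position: [547.0, -181.4, 370.8]
ee_rot: [0.078, 0.997, 0.0, 0.002]
contact_force: [0.7, 1.0, -0.7]
gripper_width: 85.2
```

```bash
python3 - <<'E'
from h import *
np.set_printoptions(precision=3,suppress=True)
s=telemetry.read_state();print(s['position'],R.from_quat(s['ee_rot']).as_matrix(),s['joints'],s['contact_force'])
p=snap('wrist','w1.png');print(p['origin'],p['orientation'],p['fx'])
for l in ['unit_handle','unit_foot','stand','carton']:
    print(l,[(np.round(d['xyz'],1),round(d['confidence'],2),np.round(project(p,d['xyz']))) for d in nets.pinpoint(p,l)])
E
```

```text
[ 547.019 -181.357  370.765] [[-0.988  0.156  0.003]
 [ 0.156  0.988  0.   ]
 [-0.003  0.001 -1.   ]] [-0.039  0.243  0.094 -0.001 -1.419 -0.117] [ 0.75   1.048 -0.701]
[ 535.063 -247.247  491.312] [0.078 0.988 0.131 0.012] 354.69745895309956
unit_handle [(array([ 550.1, -189. ,  165.2]), 0.67, array([274., 182.]))]
unit_foot [(array([ 581.9, -190.3,  105.8]), 0.44, array([246., 175.]))]
stand []
carton []
```

View pics/w1.png

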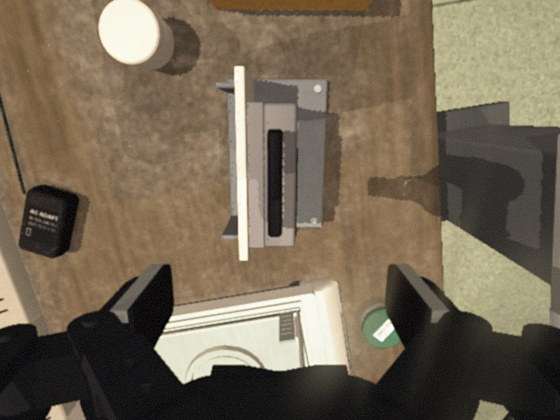

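```bash
python3 - <<'E'
from h import *
np.set_printoptions(precision=2,suppress=True)
p=get_image('wrist');f=p['frame'];g=f.max(2)
m=np.zeros_like(g);m[110:255,262:292]=(g[110:255,262:292]<45)
n,l,st,c=cv2.connectedComponentsWithStats(m);i=1+np.argmax(st[1:,4]);print(st[i],c[i])
pts=cv2.findNonZero((l==i).astype(np.uint8));r=cv2.minAreaRect(pts);print(r)
b=cv2.boxPoints(r);W=np.array([ray(p,u,v,173) for u,v in b]);print(W,W.mean(0))
# panel top: bright
m=(g>170).astype(np.uint8);m[:, :225]=0;m[:,255:]=0;m[:55]=0;m[265:]=0
n,l,st,c=cv2.connectedComponentsWithStats(m);i=1+np.argmax(st[1:,4]);print(st[i],c[i])
r=cv2.minAreaRect(cv2.findNonZero((l==i).astype(np.uint8)));b=cv2.boxPoints(r);W=np.array([ray(p,u,v,130) for u,v in b]);print(r,W)
cv2.imwrite('pics/w1c.png',cv2.resize(f[50:270,200:340],None,fx=2.7,fy=2.7,interpolation=2))
E
```

```text
[ 267  129   15  106 1373] [273.65 180.98]
((274.0, 181.5), (105.0, 14.0), 90.0)
[[ 548.06 -236.52  173.  ]
 [ 535.92 -234.68  173.  ]
 [ 550.36 -138.73  173.  ]
 [ 563.48 -140.72  173.  ]] [ 549.46 -187.66  173.  ]
[ 234   64   13  196 2016] [240.01 160.5 ]
((239.85675048828125, 161.50900268554688), (195.10679626464844, 10.70524787902832), 89.1987075805664) [[ 572.01 -299.61  130.  ]
 [ 561.92 -298.21  130.  ]
 [ 593.98 -101.44  130.  ]
 [ 605.62 -103.02  130.  ]]
```

View pics/w1c.png

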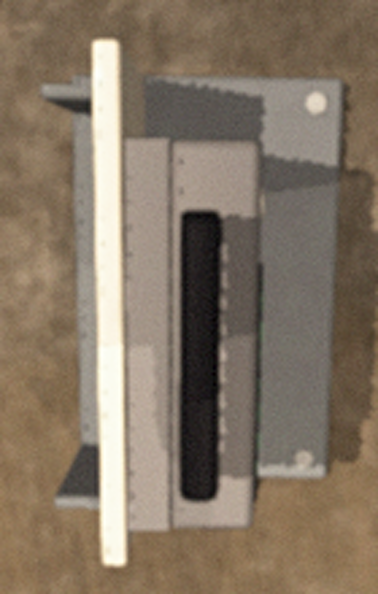

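The wrist view shows the bar at (274,181) with its long axis along the panel. It measures 98 x 13 mm at the stated height and the yaw matches the tool's. I'll descend partway and check again.

apply_moves(
  steps=[
    {"hand": 1,"xyz": [-0.35,-0.58,3.5],"delta_rot": [0,0,0]},
    {"hand": 1,"xyz": [-0.35,-0.58,7],"delta_rot": [0,0,0]},
    {"hand": 1,"xyz": [-0.35,-0.58,10.5],"delta_rot": [0,0,0]},
    {"hand": 1,"xyz": [-0.35,-0.58,12],"delta_rot": [0,0,0]},
    {"hand": 1,"xyz": [-0.35,-0.58,12],"delta_rot": [0,0,0]},
  ],
)

```text
clock: 3.92
position: [547.7, -184.4, 248.2]
ee_rot: [0.074, 0.997, 0.0, -0.003]
contact_force: [0.3, -0.3, 0.1]
gripper_width: 85.3
```

```bash
python3 - <<'E'
from h import *
np.set_printoptions(precision=3,suppress=True)
s=telemetry.read_state();print(s['position'],R.from_quat(s['ee_rot']).as_matrix(),s['contact_force'])
p=snap('wrist','w2.png');f=p['frame'];g=f.max(2)
np.set_printoptions(precision=1,suppress=True)
u,v=project(p,[549.5,-187.7,173]);print(u,v)
m=(g<45).astype(np.uint8);u,v=int(u),int(v);n=np.zeros_like(m);n[max(0,v-120):v+120,u-25:u+25]=m[max(0,v-120):v+120,u-25:u+25]
k,l,st,c=cv2.connectedComponentsWithStats(n);i=1+np.argmax(st[1:,4]);print(st[i],c[i])
r=cv2.minAreaRect(cv2.findNonZero((l==i).astype(np.uint8)));b=cv2.boxPoints(r);W=np.array([ray(p,a,q,173) for a,q in b]);print(r,W,W.mean(0))
E
```

```text
[ 547.693 -184.399  248.214] [[-0.989  0.149 -0.005]
 [ 0.149  0.989  0.001]
 [ 0.005  0.001 -1.   ]] [ 0.293 -0.304  0.086]
272.52374053759945 229.71113319718296
[ 261  141   24  165 3444] [272.3 222. ]
((272.4019470214844, 223.01446533203125), (22.390562057495117, 164.07374572753906), 0.5906571745872498) [[ 564.4 -140.8  173. ]
 [ 547.3 -238.6  173. ]
 [ 535.3 -236.7  173. ]
 [ 550.8 -138.5  173. ]] [ 549.5 -188.6  173. ]
```

View pics/w2.png

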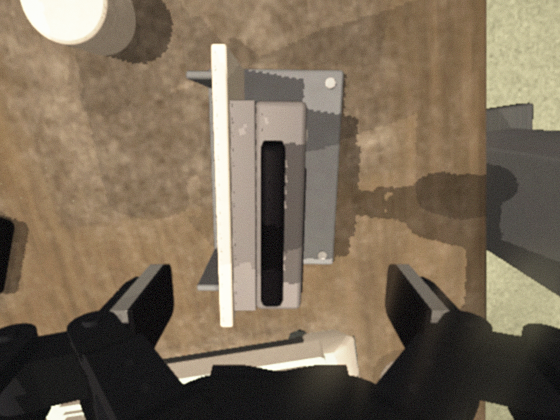

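apply_moves(
  steps=[
    {"hand": 1,"xyz": [-0.1,-0.2,2],"delta_rot": [0,0,0]},
    {"hand": 1,"xyz": [-0.1,-0.2,4],"delta_rot": [0,0,0]},
    {"hand": 1,"xyz": [-0.1,-0.2,4],"delta_rot": [0,0,0]},
    {"hand": 1,"xyz": [-0.1,-0.2,4],"delta_rot": [0,0,0]},
  ],
)

```text
clock: 4.3
position: [550.9, -187.9, 212.9]
ee_rot: [0.075, 0.997, -0.0, 0.001]
contact_force: [0.1, -0.3, 0.1]
gripper_width: 85.5
```

```bash
python3 - <<'E'
from h import *
np.set_printoptions(precision=3,suppress=True)
for k in range(3):
    s=telemetry.read_state();print(s['clock'],s['position'],s['ee_rot'],s['contact_force'])
    p=snap('wrist','w3.png')
f=p['frame'];g=f.max(2)
np.set_printoptions(precision=1,suppress=True)
u,v=project(p,[549.5,-188,173]);print(u,v)
m=(g<45).astype(np.uint8);u,v=int(u),int(v);n=np.zeros_like(m);n[max(0,v-140):v+140,u-25:u+25]=m[max(0,v-140):v+140,u-25:u+25]
k,l,st,c=cv2.connectedComponentsWithStats(n);i=1+np.argmax(st[1:,4]);print(st[i],c[i])
r=cv2.minAreaRect(cv2.findNonZero((l==i).astype(np.uint8)));b=cv2.boxPoints(r);W=np.array([ray(p,a,q,173) for a,q in b]);print(r,W,W.mean(0))
E
```

```text
4.3 [ 550.948 -187.91   212.9  ] [ 0.075  0.997 -0.     0.001] [ 0.114 -0.291  0.118]
4.35 [ 551.424 -188.08   213.612] [ 0.075  0.997 -0.001  0.002] [0.242 0.215 0.13 ]
4.4 [ 551.505 -188.129  213.716] [ 0.075  0.997 -0.     0.003] [-0.784  0.398  0.433]
281.31830481033046 257.2514273792845
[ 267  151   30  194 4986] [280.8 245.8]
((280.7332763671875, 247.50390625), (28.079431533813477, 193.22314453125), 0.9548413157463074) [[ 565.1 -141.1  173. ]
 [ 547.7 -239.8  173. ]
 [ 535.2 -237.7  173. ]
 [ 550.6 -138.7  173. ]] [ 549.6 -189.3  173. ]
```

View pics/w3.png

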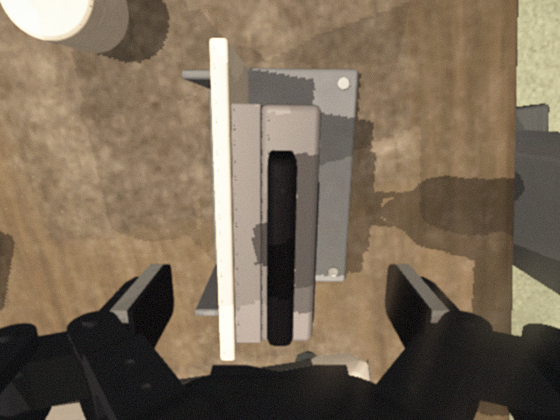

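apply_moves(
  steps=[
    {"hand": 1,"xyz": [0.1,-0.1,2],"delta_rot": [0,0,0.012]},
    {"hand": 1,"xyz": [0.1,-0.1,4],"delta_rot": [0,0,0.012]},
    {"hand": 1,"xyz": [0.1,-0.1,4.3],"delta_rot": [0,0,0.012]},
    {"hand": 1,"xyz": [0.1,-0.1,4.3],"delta_rot": [0,0,0.012]},
    {"hand": 0.5,"xyz": [0.1,-0.1,4.3],"delta_rot": [0,0,0.012]},
    {"hand": 0.3,"xyz": [0.1,-0.1,4.3],"delta_rot": [0,0,0.012]},
    {"hand": 0.3,"xyz": [0.1,-0.1,4.3],"delta_rot": [0,0,0.012]},
  ],
)

```text
clock: 5.03
position: [549.6, -189.1, 169.3]
ee_rot: [0.081, 0.997, -0.0, 0.001]
contact_force: [0.8, -0.5, 0.1]
gripper_width: 51.8
```

```bash
python3 - <<'E'
from h import *
np.set_printoptions(precision=3,suppress=True)
p=snap('wrist','w4.png')
s=telemetry.read_state();print(s)
E
```

```text
{'clock': 5.0833, 'joints': array([-0.053,  0.383, -0.222,  0.   , -0.963, -0.11 ]), 'joint_vel': array([-0.   ,  0.004, -0.009, -0.001,  0.001, -0.001]), 'joint_efforts': array([  0.005, -36.905,  16.718,   3.716,   0.003,   0.   ]), 'position': array([ 549.442, -189.043,  168.972]), 'ee_rot': array([ 0.081,  0.997, -0.   ,  0.001]), 'contact_force': array([ 0.837,  0.305, -0.079]), 'wrist_torque': array([-0.013, -0.003,  0.009]), 'gripper_width': 43.853356611775126}
```

View pics/w4.png

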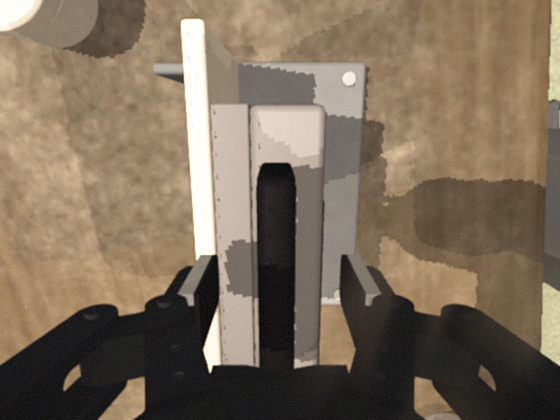

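apply_moves(
  steps=[
    {"hand": 0.2,"xyz": [-0.05,0,0],"delta_rot": [0,0,0]},
    {"hand": 0.1,"xyz": [-0.05,0,0],"delta_rot": [0,0,0]},
    {"hand": 0,"xyz": [-0.05,0,0],"delta_rot": [0,0,0]},
    {"hand": 0,"xyz": [-0.05,0,0],"delta_rot": [0,0,0]},
    {"hand": 0,"xyz": [-0.05,0,0],"delta_rot": [0,0,0]},
    {"hand": 0,"xyz": [-0.05,0,0],"delta_rot": [0,0,0]},
  ],
)

```text
clock: 5.58
position: [549.2, -189.1, 168.2]
ee_rot: [0.081, 0.997, -0.0, 0.0]
contact_force: [-2.6, 1.2, 4.4]
gripper_width: 13.1
```

```bash
python3 - <<'E'
from h import *
np.set_printoptions(precision=3,suppress=True)
p=snap('wrist','w5.png')
s=telemetry.read_state();print(s)
E
```

```text
{'clock': 5.6333, 'joints': array([-0.053,  0.384, -0.222,  0.   , -0.964, -0.11 ]), 'joint_vel': array([ 0.   ,  0.001,  0.002,  0.002, -0.   , -0.001]), 'joint_efforts': array([ -0.098, -34.288,  16.182,   3.482,   0.546,  -0.027]), 'position': array([ 549.202, -189.068,  168.165]), 'ee_rot': array([ 0.081,  0.997, -0.   ,  0.   ]), 'contact_force': array([-1.874,  0.671,  4.207]), 'wrist_torque': array([0.27 , 0.49 , 0.025]), 'gripper_width': 12.700276328297832}
```

View pics/w5.png

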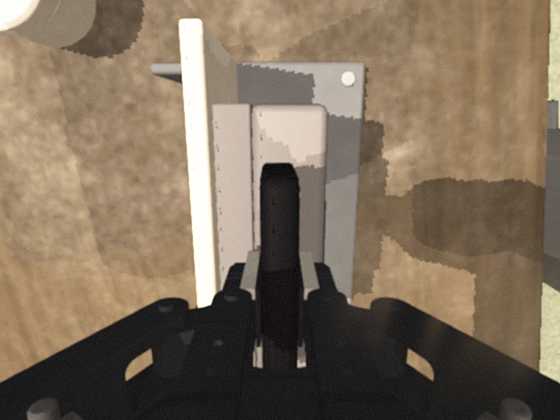

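apply_moves(
  steps=[
    {"hand": 0,"xyz": [0,0,-0.1],"delta_rot": [0,0,0]},
    {"hand": 0,"xyz": [0,0,-0.1],"delta_rot": [0,0,0]},
    {"hand": 0,"xyz": [0,0,-0.1],"delta_rot": [0,0,0]},
  ],
)

```text
clock: 5.88
position: [549.2, -189.0, 168.4]
ee_rot: [0.081, 0.997, 0.0, -0.0]
contact_force: [-1.3, -0.1, 0.8]
gripper_width: 12.8
```

apply_moves(
  steps=[
    {"hand": 0,"xyz": [0,0,-0.1],"delta_rot": [0,0,0]},
    {"hand": 0,"xyz": [0,0,-0.2],"delta_rot": [0,0,0]},
    {"hand": 0,"xyz": [0,0,-0.2],"delta_rot": [0,0,0]},
    {"hand": 0,"xyz": [0,0,-0.2],"delta_rot": [0,0,0]},
  ],
)

```text
clock: 6.22
position: [548.8, -188.9, 169.8]
ee_rot: [0.082, 0.997, 0.0, -0.001]
contact_force: [-0.4, 0.2, -4.6]
gripper_width: 13.0
```

apply_moves(
  steps=[
    {"hand": 0,"xyz": [0,-0.2,0],"delta_rot": [0,0,0]},
    {"hand": 0,"xyz": [0,-0.4,0],"delta_rot": [0,0,0]},
    {"hand": 0,"xyz": [0,-0.6,0],"delta_rot": [0,0,0]},
    {"hand": 0,"xyz": [0,-0.8,0],"delta_rot": [0,0,0]},
    {"hand": 0,"xyz": [0,-1.0,0],"delta_rot": [0,0,0]},
    {"hand": 0,"xyz": [0,-1.2,0],"delta_rot": [0,0,0]},
    {"hand": 0,"xyz": [0,-1.4,0],"delta_rot": [0,0,0]},
    {"hand": 0,"xyz": [0,-1.4,0],"delta_rot": [0,0,0]},
  ],
)

```text
clock: 6.88
position: [546.9, -203.2, 170.7]
ee_rot: [0.082, 0.997, -0.0, 0.0]
contact_force: [0.4, 0.0, -4.6]
gripper_width: 13.1
```

apply_moves(
  steps=[
    {"hand": 0,"xyz": [0,-0.15,0],"delta_rot": [0,0,0]},
    {"hand": 0,"xyz": [0,-0.3,0],"delta_rot": [0,0,0]},
    {"hand": 0,"xyz": [0,-0.45,0],"delta_rot": [0,0,0]},
    {"hand": 0,"xyz": [0,-0.6,0],"delta_rot": [0,0,0]},
    {"hand": 0,"xyz": [0,-0.6,0],"delta_rot": [0,0,0]},
  ],
)

```text
clock: 7.3
position: [546.0, -209.0, 170.7]
ee_rot: [0.082, 0.997, -0.0, 0.0]
contact_force: [-0.1, -0.4, -4.3]
gripper_width: 12.9
```

apply_moves(
  steps=[
    {"hand": 0,"xyz": [0,-0.15,0],"delta_rot": [0,0,0]},
    {"hand": 0,"xyz": [0,-0.3,0],"delta_rot": [0,0,0]},
    {"hand": 0,"xyz": [0,-0.4,0],"delta_rot": [0,0,0]},
    {"hand": 0,"xyz": [0,-0.4,0],"delta_rot": [0,0,0]},
  ],
)

```text
clock: 7.63
position: [545.3, -212.9, 170.7]
ee_rot: [0.082, 0.997, -0.0, -0.0]
contact_force: [0.1, 0.5, -4.2]
gripper_width: 13.0
```

apply_moves(
  steps=[
    {"hand": 0,"xyz": [0,-0.15,0],"delta_rot": [0,0,0]},
    {"hand": 0,"xyz": [0,-0.3,0],"delta_rot": [0,0,0]},
    {"hand": 0,"xyz": [0,-0.4,0],"delta_rot": [0,0,0]},
    {"hand": 0,"xyz": [0,-0.4,0],"delta_rot": [0,0,0]},
  ],
)

```text
clock: 7.97
position: [544.9, -215.9, 170.5]
ee_rot: [0.081, 0.997, 0.001, 0.0]
contact_force: [0.1, 3.9, -4.4]
gripper_width: 13.0
```

apply_moves(
  steps=[
    {"hand": 0,"xyz": [0,-0.15,0],"delta_rot": [0,0,0]},
    {"hand": 0,"xyz": [0,-0.15,0],"delta_rot": [0,0,0]},
    {"hand": 0,"xyz": [0,-0.15,0],"delta_rot": [0,0,0]},
  ],
)

```text
clock: 8.22
position: [544.8, -216.6, 170.5]
ee_rot: [0.081, 0.997, 0.001, 0.0]
contact_force: [0.7, 8.1, -3.9]
gripper_width: 12.9
```

apply_moves(
  steps=[
    {"hand": 0,"xyz": [0,0.3,0],"delta_rot": [0,0,0]},
    {"hand": 0,"xyz": [0,0.6,0],"delta_rot": [0,0,0]},
    {"hand": 0,"xyz": [0,0.94,0],"delta_rot": [0,0,0]},
    {"hand": 0,"xyz": [0,0.94,0],"delta_rot": [0,0,0]},
    {"hand": 0,"xyz": [0.15,0.94,0],"delta_rot": [0,0,0]},
    {"hand": 0,"xyz": [0.3,0.94,0],"delta_rot": [0,0,0]},
    {"hand": 0,"xyz": [0.4,0.94,0],"delta_rot": [0,0,0]},
    {"hand": 0,"xyz": [0.4,0.94,0],"delta_rot": [0,0,0]},
  ],
)

```text
clock: 8.88
position: [541.6, -208.4, 170.7]
ee_rot: [0.082, 0.997, -0.0, -0.0]
contact_force: [-0.9, -0.6, -4.2]
gripper_width: 12.7
```

apply_moves(
  steps=[
    {"hand": 0,"xyz": [0.2,0,0],"delta_rot": [0,0,0]},
    {"hand": 0,"xyz": [0.4,0,0],"delta_rot": [0,0,0]},
    {"hand": 0,"xyz": [0.6,0,0],"delta_rot": [0,0,0]},
    {"hand": 0,"xyz": [0.6,0,0],"delta_rot": [0,0,0]},
  ],
)

```text
clock: 9.22
position: [535.6, -207.2, 170.7]
ee_rot: [0.081, 0.997, 0.0, -0.0]
contact_force: [0.3, 1.7, -5.1]
gripper_width: 13.0
```

apply_moves(
  steps=[
    {"hand": 0,"xyz": [0.3,0,0],"delta_rot": [0,0,0]},
    {"hand": 0,"xyz": [0.7,0,0],"delta_rot": [0,0,0]},
    {"hand": 0,"xyz": [1.2,0,0],"delta_rot": [0,0,0]},
    {"hand": 0,"xyz": [1.8,0,0],"delta_rot": [0,0,0]},
    {"hand": 0,"xyz": [2.5,0,0],"delta_rot": [0,0,0]},
    {"hand": 0,"xyz": [2.5,0,0],"delta_rot": [0,0,0]},
    {"hand": 0,"xyz": [2.5,0,0],"delta_rot": [0,0,0]},
  ],
)

```text
clock: 9.8
position: [511.0, -203.2, 171.0]
ee_rot: [0.081, 0.997, -0.0, 0.0]
contact_force: [-0.0, -0.2, -4.4]
gripper_width: 13.0
```

```bash
python3 - <<'E'
from h import *
np.set_printoptions(precision=3,suppress=True)
p=snap('scene','s6.png');cv2.imwrite('pics/s6c.png',cv2.resize(p['frame'][170:350,220:400],None,fx=3.2,fy=3.2,interpolation=2))
s=telemetry.read_state();print(s)
E
```

```text
{'clock': 9.85, 'joints': array([-0.084,  0.334, -0.294,  0.   , -0.942, -0.079]), 'joint_vel': array([-0.   ,  0.007,  0.012,  0.002,  0.001,  0.001]), 'joint_efforts': array([ -0.04 , -36.593,  17.604,   4.134,  -0.046,  -0.   ]), 'position': array([ 511.542, -203.229,  171.013]), 'ee_rot': array([ 0.081,  0.997, -0.   ,  0.   ]), 'contact_force': array([ 0.767,  0.236, -4.484]), 'wrist_torque': array([-0.01 , -0.022,  0.037]), 'gripper_width': 12.907658052959896}
```

View pics/s6c.png

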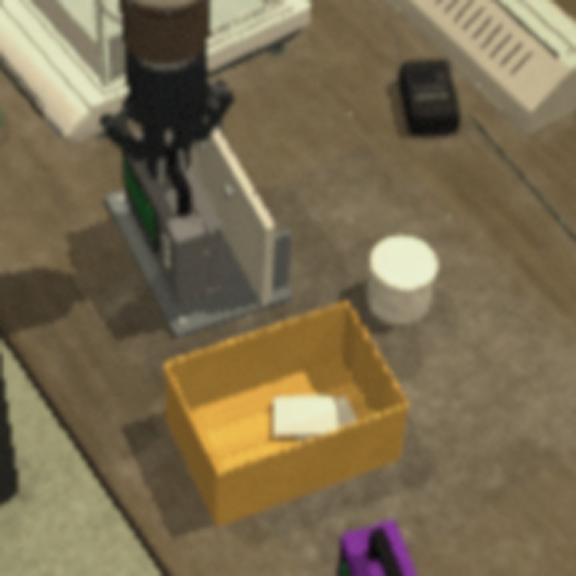

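apply_moves(
  steps=[
    {"hand": 0,"xyz": [0,0,-0.5],"delta_rot": [0,0,0]},
    {"hand": 0,"xyz": [0,0,-1.5],"delta_rot": [0,0,0]},
    {"hand": 0,"xyz": [0,0,-3],"delta_rot": [0,0,0]},
    {"hand": 0,"xyz": [0,0,-5],"delta_rot": [0,0,0]},
    {"hand": 0,"xyz": [0,0,-7],"delta_rot": [0,0,0]},
    {"hand": 0,"xyz": [0,0,-9],"delta_rot": [0,0,0]},
    {"hand": 0,"xyz": [0,-1,-11],"delta_rot": [0,0,0]},
    {"hand": 0,"xyz": [0,-2.5,-12],"delta_rot": [0,0,0]},
    {"hand": 0,"xyz": [0,-4.5,-12],"delta_rot": [0,0,0]},
    {"hand": 0,"xyz": [0,-6.5,-12],"delta_rot": [0,0,0]},
    {"hand": 0,"xyz": [0,-8,-12],"delta_rot": [0,0,0]},
    {"hand": 0,"xyz": [0,-9,-12],"delta_rot": [0,0,0]},
  ],
)

```text
clock: 10.85
position: [496.7, -293.4, 291.7]
ee_rot: [0.082, 0.997, -0.0, 0.001]
contact_force: [1.5, 0.6, -4.7]
gripper_width: 12.5
```

```bash
python3 - <<'E'
from h import *
np.set_printoptions(precision=3,suppress=True)
p=snap('wrist','w7.png')
s=telemetry.read_state();print(s['position'],s['ee_rot'],s['contact_force'],s['wrist_torque'])
p=snap('top','t7.png');cv2.imwrite('pics/t7c.png',cv2.resize(p['frame'][170:290,260:460],None,fx=4,fy=4,interpolation=2))
E
```

```text
[ 496.544 -294.428  291.404] [ 0.082  0.997 -0.001  0.   ] [ 0.545 -2.286 -3.971] [-0.639 -0.003 -0.015]
```

View pics/w7.png

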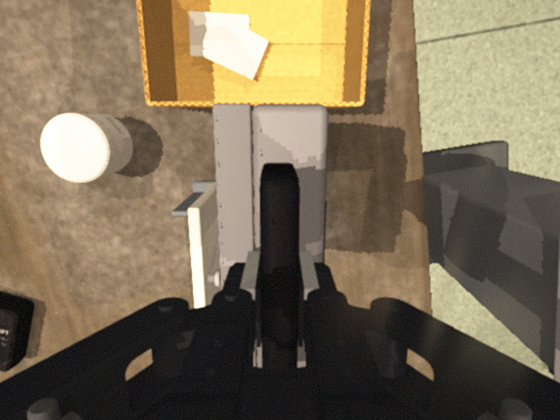

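View pics/t7c.png

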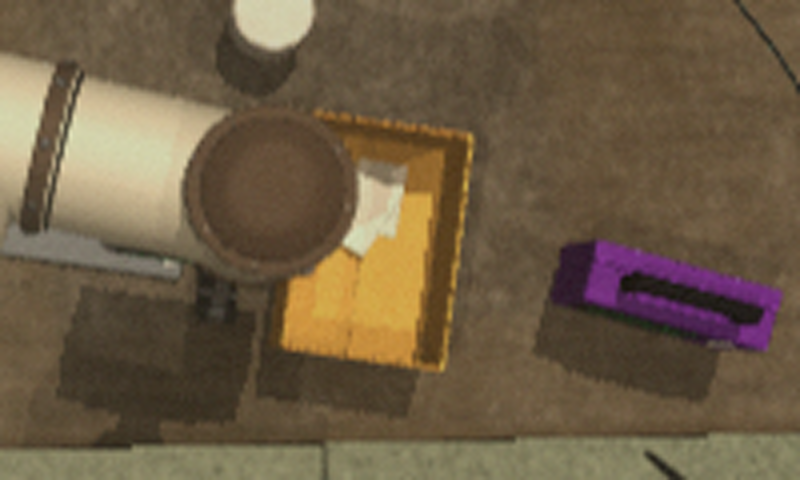

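```bash
python3 - <<'E'
from h import *
np.set_printoptions(precision=2,suppress=True)
p=get_image('wrist')
a=ray(p,147,104,90);b=ray(p,365,104,90);print(a,b,np.linalg.norm(a-b),np.arctan2((a-b)[1],(a-b)[0]))
d=a-b;d/=np.linalg.norm(d);print('centre',(a+b)/2+65*np.array([d[1],-d[0],0]))
print([ (x['xyz'],x['confidence']) for x in nets.pinpoint(p,'carton')])
s=telemetry.read_state();print(s['position'],s['ee_rot'],s['joints'],R.from_quat(s['ee_rot']).as_matrix())
E
```

```text
[ 596.33 -387.67   90.  ] [ 409.46 -356.5    90.  ] 189.45148954395876 -0.1652573841088518
centre [ 492.2 -436.2   90. ]
[([492.9, -433.3, 2.4], 0.88)]
[ 496.89 -291.8   290.87] [0.08 1.   0.   0.  ] [-0.25  0.28 -0.05 -0.   -1.24  0.09] [[-0.99  0.16  0.  ]
 [ 0.16  0.99  0.  ]
 [-0.    0.   -1.  ]]
```

apply_moves(
  steps=[
    {"hand": 0,"xyz": [-0.1,-0.7,0],"delta_rot": [0,0,0.05]},
    {"hand": 0,"xyz": [-0.25,-1.8,0],"delta_rot": [0,0,0.12]},
    {"hand": 0,"xyz": [-0.4,-3.1,0],"delta_rot": [0,0,0.23]},
    {"hand": 0,"xyz": [-0.6,-4.5,0],"delta_rot": [0,0,0.34]},
    {"hand": 0,"xyz": [-0.8,-6,0],"delta_rot": [0,0,0.45]},
    {"hand": 0,"xyz": [-1,-7.5,0],"delta_rot": [0,0,0.56]},
    {"hand": 0,"xyz": [-1.2,-9,0],"delta_rot": [0,0,0.67]},
    {"hand": 0,"xyz": [-1.4,-10.5,0],"delta_rot": [0,0,0.78]},
    {"hand": 0,"xyz": [-1.6,-11.7,0],"delta_rot": [0,0,0.89]},
    {"hand": 0,"xyz": [-1.8,-12.8,0],"delta_rot": [0,0,1.0]},
    {"hand": 0,"xyz": [-1.9,-13.5,0],"delta_rot": [0,0,1.1]},
    {"hand": 0,"xyz": [-1.93,-13.9,0],"delta_rot": [0,0,1.2]},
  ],
)

```text
clock: 12.05
position: [493.9, -432.2, 290.4]
ee_rot: [0.632, 0.775, -0.0, -0.0]
contact_force: [-1.3, -1.0, -4.1]
gripper_width: 13.0
```

apply_moves(
  steps=[
    {"hand": 0,"xyz": [0,0,0],"delta_rot": [0,0,0.1]},
    {"hand": 0,"xyz": [0,0,0],"delta_rot": [0,0,0.2]},
    {"hand": 0,"xyz": [0,0,0],"delta_rot": [0,0,0.3]},
    {"hand": 0,"xyz": [0,0,0],"delta_rot": [0,0,0.37]},
    {"hand": 0,"xyz": [0,0,0],"delta_rot": [0,0,0.37]},
    {"hand": 0,"xyz": [0,0,0],"delta_rot": [0,0,0.37]},
  ],
)

```text
clock: 12.55
position: [493.8, -431.5, 290.7]
ee_rot: [0.761, 0.649, 0.0, -0.0]
contact_force: [0.5, 0.8, -5.3]
gripper_width: 12.7
```

```bash
python3 - <<'E'
from h import *
np.set_printoptions(precision=3,suppress=True)
p=snap('wrist','w8.png')
s=telemetry.read_state();print(s['clock'],s['position'],s['ee_rot'],s['contact_force'],s['wrist_torque'],s['joints']);print(R.from_quat(s['ee_rot']).as_matrix())
q=snap('scene','s8.png');cv2.imwrite('pics/s8c.png',cv2.resize(q['frame'][170:380,220:420],None,fx=2.8,fy=2.8,interpolation=2))
E
```

```text
12.6 [ 493.737 -431.628  290.745] [ 0.761  0.649  0.    -0.   ] [-0.419  0.605 -3.9  ] [ 0.038 -0.031 -0.022] [-0.472  0.417  0.152 -0.    -1.306 -1.258]
[[ 0.159  0.987 -0.   ]
 [ 0.987 -0.159  0.   ]
 [ 0.    -0.    -1.   ]]
```

View pics/w8.png

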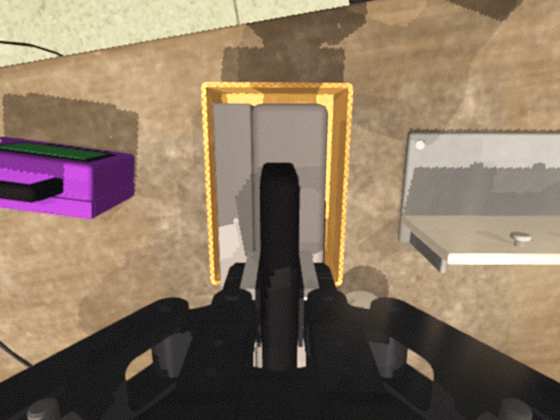

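View pics/s8c.png

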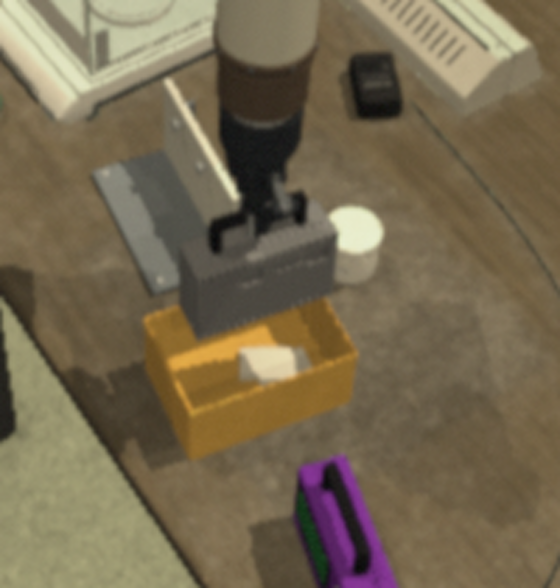

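```bash
python3 - <<'E'
from h import *
np.set_printoptions(precision=1,suppress=True)
p=get_image('wrist')
W=np.array([ray(p,u,v,90) for u,v in [(202,84),(353,84),(344,285),(211,285)]]);print(W,W.mean(0))
s=telemetry.read_state();M=R.from_quat(s['ee_rot']).as_matrix()
h=s['position']+3*M[:,2];f=h-3*M[:,0];print('foot',f-[0,0,134]); # unit x = -tool x
print('case front/back corner px check',[project(p,h+M@np.array([a,b,34])) for a in(22,-28) for b in(-75,)])
E
```

```text
[[ 391.3 -483.5   90. ]
 [ 411.9 -356.    90. ]
 [ 598.4 -384.8   90. ]
 [ 577.3 -515.3   90. ]] [ 494.7 -434.9   90. ]
foot [ 493.1 -434.9  153.7]
case front/back corner px check [(np.float64(334.07666714740094), np.float64(95.0434458249506)), (np.float64(215.8669303576543), np.float64(95.01016049424084))]
```

apply_moves(
  steps=[
    {"hand": 0,"xyz": [0,-0.2,1],"delta_rot": [0,0,0]},
    {"hand": 0,"xyz": [0,-0.2,2.5],"delta_rot": [0,0,0]},
    {"hand": 0,"xyz": [0,-0.2,4],"delta_rot": [0,0,0]},
    {"hand": 0,"xyz": [0,-0.2,5.5],"delta_rot": [0,0,0]},
    {"hand": 0,"xyz": [0,-0.2,7],"delta_rot": [0,0,0]},
    {"hand": 0,"xyz": [0,-0.2,8.5],"delta_rot": [0,0,0]},
    {"hand": 0,"xyz": [0,-0.2,10],"delta_rot": [0,0,0]},
    {"hand": 0,"xyz": [0,-0.2,11.5],"delta_rot": [0,0,0]},
    {"hand": 0,"xyz": [0,-0.2,12.8],"delta_rot": [0,0,0]},
    {"hand": 0,"xyz": [0,-0.2,13.8],"delta_rot": [0,0,0]},
    {"hand": 0,"xyz": [0,-0.2,14.3],"delta_rot": [0,0,0]},
    {"hand": 0,"xyz": [0,-0.2,14.3],"delta_rot": [0,0,0]},
  ],
)

```text
clock: 13.7
position: [490.6, -431.6, 146.0]
ee_rot: [0.762, 0.647, -0.0, -0.001]
contact_force: [-0.4, -0.0, -3.5]
gripper_width: 12.5
```

apply_moves(
  steps=[
    {"hand": 0,"xyz": [0,0,0.15],"delta_rot": [0,0,0]},
    {"hand": 0,"xyz": [0,0,0.3],"delta_rot": [0,0,0]},
    {"hand": 0,"xyz": [0,0,0.45],"delta_rot": [0,0,0]},
    {"hand": 0,"xyz": [0,0,0.55],"delta_rot": [0,0,0]},
    {"hand": 0,"xyz": [0,0,0.6],"delta_rot": [0,0,0]},
    {"hand": 0,"xyz": [0,0,0.6],"delta_rot": [0,0,0]},
  ],
)

```text
clock: 14.2
position: [491.4, -432.0, 141.9]
ee_rot: [0.762, 0.648, 0.0, 0.0]
contact_force: [-0.1, 0.4, -3.9]
gripper_width: 12.8
```

apply_moves(
  steps=[
    {"hand": 0,"xyz": [0,0,0.1],"delta_rot": [0,0,0]},
    {"hand": 0,"xyz": [0,0,0.2],"delta_rot": [0,0,0]},
    {"hand": 0,"xyz": [0,0,0.3],"delta_rot": [0,0,0]},
    {"hand": 0,"xyz": [0,0,0.3],"delta_rot": [0,0,0]},
    {"hand": 0,"xyz": [0,0,0.3],"delta_rot": [0,0,0]},
  ],
)

```text
clock: 14.62
position: [491.4, -432.0, 138.8]
ee_rot: [0.762, 0.647, -0.0, 0.0]
contact_force: [-0.2, -0.1, -2.9]
gripper_width: 13.0
```

apply_moves(
  steps=[
    {"hand": 0,"xyz": [0,0,0.1],"delta_rot": [0,0,0]},
    {"hand": 0,"xyz": [0,0,0.1],"delta_rot": [0,0,0]},
    {"hand": 0,"xyz": [0,0,0.1],"delta_rot": [0,0,0]},
  ],
)

```text
clock: 14.87
position: [491.3, -432.3, 138.6]
ee_rot: [0.762, 0.648, -0.0, 0.0]
contact_force: [-2.8, -0.3, 1.5]
gripper_width: 13.4
```

apply_moves(
  steps=[
    {"hand": 0.2,"xyz": [0,0,0],"delta_rot": [0,0,0]},
    {"hand": 0.3,"xyz": [0,0,0],"delta_rot": [0,0,0]},
    {"hand": 0.5,"xyz": [0,0,0],"delta_rot": [0,0,0]},
    {"hand": 0.7,"xyz": [0,0,0],"delta_rot": [0,0,0]},
    {"hand": 0.7,"xyz": [0,0,0],"delta_rot": [0,0,0]},
  ],
)

```text
clock: 15.28
position: [491.7, -432.0, 137.8]
ee_rot: [0.762, 0.648, 0.0, 0.0]
contact_force: [-0.0, -0.4, 0.1]
gripper_width: 59.4
```

```bash
python3 - <<'E'
from h import *
np.set_printoptions(precision=3,suppress=True)
p=snap('wrist','w9.png')
s=telemetry.read_state();print(s['clock'],s['position'],s['ee_rot'],s['contact_force'],s['gripper_width'])
E
```

```text
15.3333 [ 491.604 -431.972  137.778] [0.762 0.648 0.    0.   ] [-0.237 -0.369  0.043] 59.855054026829464
```

View pics/w9.png

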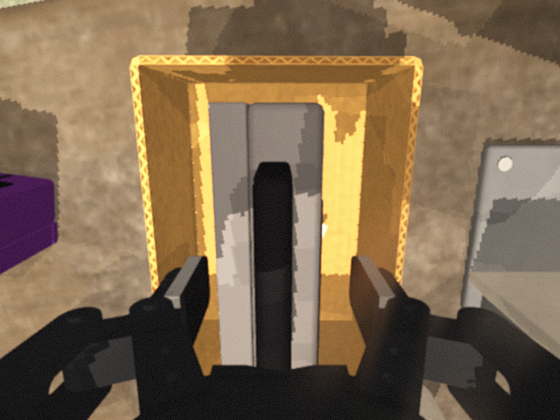

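The jaws are clear on both sides of the bar and the unit stands upright inside the carton. I'll rise straight up and check.

apply_moves(
  steps=[
    {"hand": 0.7,"xyz": [0,0,-1],"delta_rot": [0,0,0]},
    {"hand": 0.7,"xyz": [0,0,-3],"delta_rot": [0,0,0]},
    {"hand": 0.7,"xyz": [0,0,-6],"delta_rot": [0,0,0]},
    {"hand": 0.7,"xyz": [0,0,-9],"delta_rot": [0,0,0]},
    {"hand": 0.7,"xyz": [0,0,-12],"delta_rot": [0,0,0]},
    {"hand": 0.7,"xyz": [0,0,-15],"delta_rot": [0,0,0]},
    {"hand": 0.7,"xyz": [0,0,-18],"delta_rot": [0,0,0]},
    {"hand": 0.7,"xyz": [0,0,-18],"delta_rot": [0,0,0]},
    {"hand": 0.7,"xyz": [0,0,-18],"delta_rot": [0,0,0]},
    {"hand": 0.7,"xyz": [0,0,-18],"delta_rot": [0,0,0]},
  ],
)

```text
clock: 16.17
position: [491.2, -431.7, 317.9]
ee_rot: [0.762, 0.647, 0.0, -0.0]
contact_force: [-0.6, -0.3, -0.5]
gripper_width: 59.7
```

```bash
python3 - <<'E'
from h import *
np.set_printoptions(precision=1,suppress=True)
for n in ['wrist','scene']:
    p=snap(n,n+'10.png')
    for l in ['unit_handle','unit_foot','carton','white_jar','slide_box','pin_tin']:
        print(n,l,[(np.round(d['xyz'],1),round(d['confidence'],2)) for d in nets.pinpoint(p,l)])
cv2.imwrite('pics/s10c.png',cv2.resize(p['frame'][170:380,220:420],None,fx=2.8,fy=2.8,interpolation=2))
s=telemetry.read_state();print(s['clock'],s['position'],s['contact_force'])
E
```

```text
wrist unit_handle [(array([ 496. , -435.4,  131.6]), 0.85), (array([ 445.5, -669.5,  135.2]), 0.59)]
wrist unit_foot [(array([ 496.1, -438.8,  133.3]), 0.2)]
wrist carton []
wrist white_jar [(array([ 689.4, -357.6,   -0.8]), 0.55)]
wrist slide_box []
wrist pin_tin [(array([ 496.3, -437.9,  133.9]), 0.48)]
scene unit_handle [(array([ 494.6, -431.2,  139.3]), 0.72), (array([ 446.1, -664.8,  130. ]), 0.68)]
scene unit_foot [(array([ 491.2, -434.6,    1.7]), 0.98), (array([ 440.9, -672.1,    0.6]), 0.59)]
scene carton [(array([ 496.1, -429. ,   -0.4]), 0.89)]
scene white_jar [(array([ 685.6, -359.4,   -1.9]), 0.57)]
scene slide_box [(array([450.3, 278.4,   4.2]), 0.86)]
scene pin_tin []
16.8667 [ 491.4 -432.   317.7] [-0.2  0.2  0. ]
```

View pics/wrist10.png

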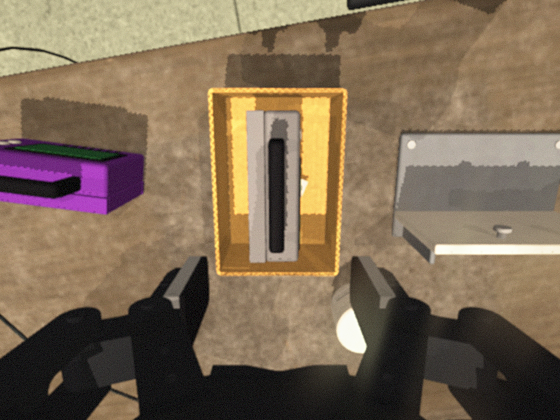

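View pics/s10c.png

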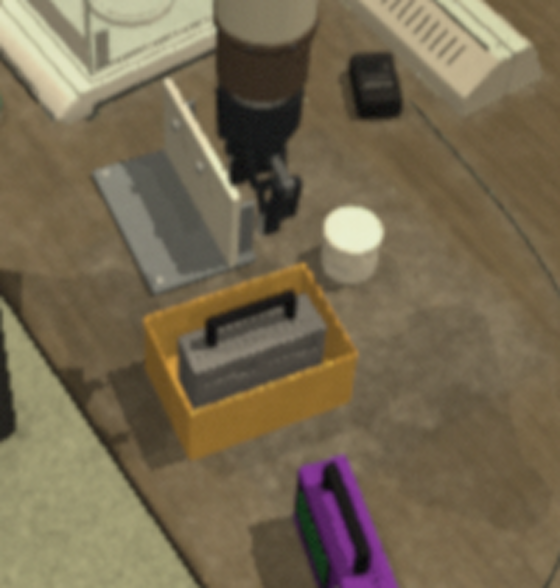

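The unit stands centred and upright on the carton floor, and the gripper is clear of it.

```bash
python3 - <<'E'
from h import *
print(workorder.job_done())
E
```

```text
the job is handed in; nothing more can be done
None
```

The grey display unit is off the stand and standing upright on the carton floor. I handed the job in at about 17 s; no verdict was reported.

**What I did:**
- I gripped the unit by its handle, lifted it about 1.4 mm to take its weight (about 4.5 N), and slid it along its -y.
- It met the hard stop after about 27 mm, at no more than about 8 N. I backed off about 7 mm and drew it straight off with almost no resistance.
- I then turned it a quarter turn, lowered it until it touched the floor lightly, opened the jaws and rose clear.

**Last checks:**
- **Position:** the scene camera puts the unit's foot at about (491, -435, 2) mm. My carton centre estimates are about (493–496, -429 to -436), so it is a few millimetres off centre, well inside the limits.
- **Release:** the tool reads about 0 N and sits about 180 mm above its release height.
- **Bystanders:** the jar and slide box read within 5 mm of where they started. The pin tin was not found in the last scene picture, and the wrist picture's "pin tin" was a false match on the unit itself. The arm never worked near it on the table.
- **Disagreement:** the wrist view gave a second, low-confidence foot height of 133 mm. That is the handle's height; the scene view and the pictures contradict it.

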